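# Hold a copper pipe down in a sprung V-cradle for marking

### The job

Pick the copper pipe (not the grey plastic one) up by its middle and lay it in the V of the blue marking stand, along the V and centred, so that both saddles carry the bare tube between the two nuts. Push it down until the sprung cradle is fully down on its stop, the tube bedded on both sides of the V, and finish like that: still gripping the pipe and still pushing down, so that it can be marked. Leave the grey pipe and the other things on the counter where they are.

Things in the scene. Friction and masses are not known exactly. Their poses are not given: they have to be found in the camera images.
- copper_pipe: copper tube 28 mm in diameter, 180 mm long over all, a brass hexagon nut (32 mm across flats, 18 mm long) on each end, 144 mm of bare tube between them; 0.2 to 0.4 kg. Origin on the tube's axis at mid-length; y runs along the tube. It starts lying on its nuts, axis level and 16 mm above the counter. Both ends are alike.
- grey_pipe: the other pipe, to be left alone: same shape and sizes, grey plastic tube with white nuts; origin and axes as for the copper pipe
- stand: marking stand, fixed to the counter: blue base plate 84 x 130 x 10 mm, with two plungers that carry the sprung cradle, a bar along y, 18 mm wide, its top 42 mm above the counter, with a V saddle of steel angle at each end. Origin: centre of the base's underside; y runs along the V, z up.
- saddle_seat (a point): point on the cradle, moving with it, where the middle of the seated pipe's axis belongs: 20 mm above the bottom line of the V, midway between the saddles; y along the V, x across it, z up. 80 mm above the counter with the cradle up, 68 mm fully down. The two saddles lie 28 to 58 mm either side of it along y; the 56 mm gap between them is free for fingers.
- cradle (a joint): how far the sprung cradle is pressed down, in m: 0 up, 0.012 on its stop. The spring is preloaded (the pipe's own weight hardly moves it); to reach the stop, a hand on the pipe must push down with about 8 to 10 N.
- marker_pen: white and red marker pen, 133 mm long, lying loose; origin under its middle; leave alone
- flux_tin: round tin with a green lid, 62 mm across, 34 mm high; origin under its centre; leave alone
- wrench_red: adjustable wrench with red handle, 202 mm long, 13 mm high; origin under its middle; leave alone
- tape_spool_b: yellow spool of thread-seal tape, 53 mm across, 16 mm high; origin under its centre; leave alone
- vee_bottom (a point): point on the bottom line of the V, midway between the saddles, moving with the cradle; 60 mm above the counter with the cradle up. The V is 90 degrees: its steel sides rise at 45 degrees to 24 mm off the middle, 84 mm above the counter. Axes as for saddle_seat.
- sled (a joint): sideways float of the cradle across the V (stand's x), in m: springs (0.8 N per mm) hold it at 0, it gives up to 4 mm either way, so the V centres itself under a pipe that comes down a little off line
- leaning_pipe (a point): a point near the top of a long grey steel pipe, 20 mm thick, that leans over the counter on the robot's left: fixed, keep clear of it. It rises forward from the counter's front edge (about x 0.34, y 0.18 at counter height) through this point, 0.30 m up, to its free top end 0.38 m above the counter at about x 0.51, y 0.15.

How it is judged:
By the outcome, as a careful person would: the job done as asked, in the order asked, and still so for the second after the job is handed in, while the arm keeps its last pose, push and grip.
It also fails if it takes over 48 s, if anything falls off the work surface, if the arm or the gripper's body presses on something with over 40 N, if the wrist force passes 120 N, or if a joint passes its speed limit or range.

### The arm

A 6-joint arm with a two-finger parallel gripper is mounted at the origin on a cart in front of the work surface, level with it; the furniture and walls round the work are solid. World frame = base frame: x ahead of the robot, y to its left, z up, the work surface at z = 0. Lengths are in m, angles in rad, forces in N, time in s.
With the tool pointing down it reaches from about 0.4 to 0.825 m from the base axis. Payload 7 kg.
Tool frame: the origin (TCP) lies between the finger pads; the fingertips stand arm.nose_length ahead of it and the grasp point (between the pads) is the TCP (arm.nose_length is the distance from the TCP to the fingertips, in m); x points along the fingers, z is the direction in which the jaws open and shut, and the axes are right-handed (so a half turn about x gives the same grasp; the last joint's range is limited). The gripper opens to 88 mm and grips with 3 to 60 N. Pads are 19 mm wide; open, the fingers measure 130 mm over their backs; the gripper's body (78 mm by 193 mm) begins 47 mm behind the grasp point.
Start: joints at [1.45, 0.359, 0.012, 0, -1.224, -0.288], TCP at [0.268, 0.619, 0.246] pointing down, gripper open.
Joint ranges: [-3.07, 3.07], [-1.43, 2.12], [-1.02, 1.25], [-3.03, 1.67], [-3.05, -0], [-3.03, 3.03]. Speed limits (rad/s): [2.39, 2.39, 3.01, 3.14, 3.14, 3.14].

### API

Orientations are given as [roll, pitch, yaw] about the fixed x, y, z axes, in that order (R = Rz(yaw) Ry(pitch) Rx(roll)).
In Python, from station import arm, viewer, spotter gives the robot as it stands.
- The arm moves only by the shell command python3 -m handwheel 'ROWS' [FORCE]. ROWS is a JSON object of lists of equal length, an entry for each row: "gripper": the gripper command: -1 is shut, 1 is fully open, values between are in proportion; "travel": the shift along the world's x, y, z each as a share of 500 mm, from -1 to 1, a list of three; "spin": the turn about the world's z as a share of 45 degrees, from -1 to 1. A call has 1 to 20 rows; each row is the pose to reach, as a shift and turn from the pose commanded when the call began; what a row does not reach only later rows make up. A row lasts 1/10 s, in which the tool goes at most 50 mm and 8.59 degrees, less where a joint would pass 70% of its speed; a pose out of reach is approached as far as the arm can. A call with a number of a shift or a turn outside -1 to 1 is refused whole. A call with a gripper value outside its range is refused whole. The fingers move at their own pace and stop on an object; FORCE is the grip in N (left out, the last holds). Time passes only in rows, so rows that repeat a pose let the fingers close. It gives the time, the measured TCP pose, the force and the opening at its end, in the units of the state.
- arm.get_state(): the state, without advancing time (a new reading comes with each control period).
- viewer.grab_frame(name): name is "scene" or "top"; returns a dict with "pixels" (420x560x3 uint8, blue, green, red), "fx", "fy", "cx", "cy" (pixels), "eye" and "attitude" of the camera in the world. Camera axes: x right, y down, z forward; pixel columns grow to the right and rows downward; lengths in m; the calibration is good to about 2 mm. A picture is of the moment at which its call begins. There is no depth.
- arm.job_done(): hands the job in, once; it reports no verdict.
Trained networks look in the newest picture that a camera, given by its name, has taken for a name from the list of things; names that differ only in an ending like _2 or _b are one class to them, and where a whole thing is asked for, a point or a joint stands for the part that bears it (a point fixed in the world has none). Each returns a list of dicts, best first, with "conf" (0 to 1); they miss things now and then, are a little off and sometimes report something else, mostly with a low value. They report only what shows in the picture. A call takes as long as a camera call.
- spotter.spot_in(camera, label): "rect" ([left, top, right, bottom] in pixels, round what is visible of it).
- spotter.tip_of(camera, label): "at" ([column, row] in pixels: a listed point, or the origin of a listed thing).
The state is a dict: "t": time; "q": joint angles; "qd": joint speeds; "joint_efforts": joint torques, N m; "eef_pos": TCP position; "ee_rot": TCP orientation; "force": force on the tool from outside, world axes, zero at the start; "moment": the same for the moment, N m; "width": finger opening in m.
Only numpy, scipy, OpenCV 4.12 (cv2) and the standard library are available. Lean on these libraries where they do the work, as an engineer would, in place of code of your own. Each camera call takes 0.05 s, during which the arm holds its last target.

## Working session

There is one attempt and no reset: what is moved stays moved. The work goes in short steps, Python scripts to look and compute and a shell command to move; the robot and the scene stay as the last step left them, time stands still between calls to the robot, and variables do not carry over. Pictures are saved under pics/ and viewed, and the job is handed in when it is done.

```bash
ls; mkdir -p pics
cat > h.py <<'E'
import numpy as np, cv2
from station import arm, viewer, spotter
def grab(cam,fn=None):
    f=viewer.grab_frame(cam)
    if fn: cv2.imwrite('pics/'+fn,np.asarray(f['pixels'],dtype=np.uint8))
    return f
E
python3 - <<'E'
from h import *
s=arm.get_state();print(s);print(arm.nose_length)
for c in ('scene','top'):
    f=grab(c,c+'0.png');print({k:v for k,v in f.items() if k!='pixels'})
E
```

```text
pics
{'t': 0.0, 'q': array([ 1.45010564e+00,  3.59371307e-01,  1.10763364e-02, -3.43056327e-04,
       -1.22410279e+00, -2.88072919e-01]), 'qd': array([ 0.00065789, -0.0008925 ,  0.00111019,  0.00137135, -0.0004849 ,
       -0.00156314]), 'joint_efforts': array([-1.12793503e-03, -5.82697105e+01,  2.93045944e+01,  6.99684396e+00,
        6.78032055e-03, -1.68340212e-04]), 'eef_pos': array([0.26815596, 0.61895739, 0.24464162]), 'ee_rot': array([ 0.08937678,  1.56916273, -1.89029998]), 'force': array([0.09391969, 0.25033263, 0.29003309]), 'moment': array([-0.05946872,  0.02711324, -0.00817257]), 'width': 0.08738679681053389}
0.019
{'fx': 500.900570873305, 'fy': 500.900570873305, 'cx': 273.7941897512173, 'cy': 208.70620524520604, 'eye': array([-0.224036  , -0.68248138,  0.71948541]), 'attitude': array([-2.05295321,  0.00672069, -0.86748347])}
{'fx': 426.7971587475599, 'fy': 426.7971587475599, 'cx': 283.64000650069124, 'cy': 217.95287231159813, 'eye': array([4.87175820e-01, 2.33673513e-04, 1.03006669e+00]), 'attitude': array([-3.03993882, -0.00343595, -1.57258058])}
```

View pics/scene0.png

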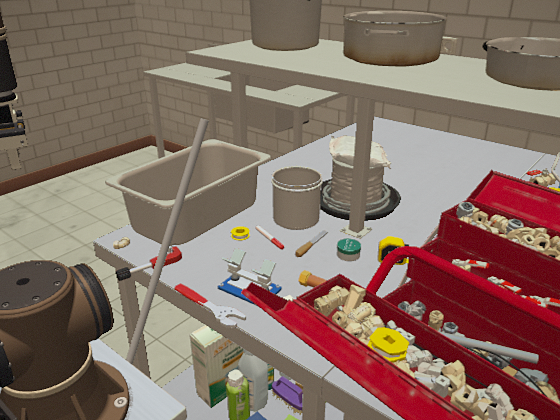

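View pics/top0.png

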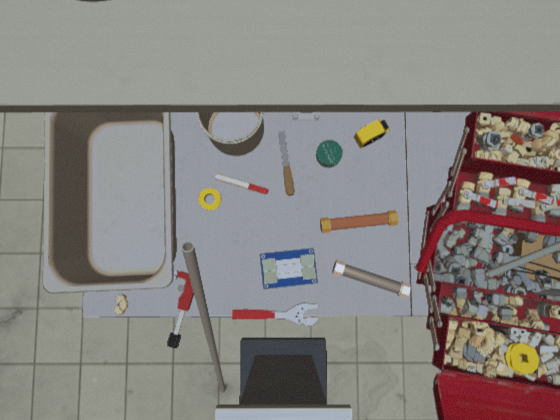

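```bash
cat >> h.py <<'E'
from scipy.spatial.transform import Rotation as Ro
def ray(f,uv):
    R=Ro.from_euler('xyz',f['attitude']).as_matrix()
    d=R@np.array([(uv[0]-f['cx'])/f['fx'],(uv[1]-f['cy'])/f['fy'],1.])
    return np.array(f['eye']),d
def at_z(f,uv,z):
    e,d=ray(f,uv);return e+d*(z-e[2])/d[2]
def proj(f,p):
    R=Ro.from_euler('xyz',f['attitude']).as_matrix()
    c=R.T@(np.array(p)-f['eye']);return [f['cx']+f['fx']*c[0]/c[2],f['cy']+f['fy']*c[1]/c[2]]
def tri(a,b):
    A=[];B=[]
    for e,d in (a,b):
        d=d/np.linalg.norm(d);P=np.eye(3)-np.outer(d,d);A.append(P);B.append(P@e)
    return np.linalg.solve(sum(A),sum(B))
E
python3 - <<'E'
from h import *
fs={c:grab(c) for c in('scene','top')}
Z=dict(copper_pipe=.016,grey_pipe=.016,stand=0,saddle_seat=.08,vee_bottom=.06,marker_pen=0,flux_tin=0,wrench_red=0,tape_spool_b=0,leaning_pipe=.3)
for n,z in Z.items():
    for c in fs:
        for r in spotter.tip_of(c,n)[:2]:
            print(n,c,np.round(r['at'],1),round(r['conf'],2),np.round(at_z(fs[c],r['at'],z),4))
for n in ('copper_pipe','stand'):
    for c in fs: print(n,c,spotter.spot_in(c,n)[:2])
E
```

```text
copper_pipe top [356.8 222.8] 0.9 [ 0.5787 -0.178   0.016 ]
copper_pipe top [278.  311.9] 0.43 [0.3701 0.0101 0.016 ]
grey_pipe top [369.7 278.6] 0.71 [ 0.4467 -0.2059  0.016 ]
stand scene [250.  290.7] 0.67 [ 0.4672 -0.0163  0.    ]
stand top [287.9 268.3] 0.92 [ 0.4709 -0.0135  0.    ]
stand top [240.9 184.7] 0.52 [0.6741 0.1008 0.    ]
saddle_seat scene [248.1 260.9] 0.59 [ 0.4703 -0.0107  0.08  ]
saddle_seat scene [346.4 252.8] 0.52 [ 0.6433 -0.1653  0.08  ]
saddle_seat top [286.6 269. ] 0.92 [ 0.4706 -0.0095  0.08  ]
vee_bottom scene [245.6 269.4] 0.85 [ 0.4624 -0.0093  0.06  ]
vee_bottom top [288.6 267.6] 0.61 [ 0.4734 -0.0143  0.06  ]
vee_bottom top [287.7 267.6] 0.28 [ 0.4734 -0.0122  0.06  ]
marker_pen scene [270.2 237.5] 0.44 [0.6828 0.106  0.    ]
marker_pen top [239.8 185. ] 0.9 [ 0.6734  0.1035 -0.    ]
flux_tin scene [348.  252.9] 0.92 [ 0.7541 -0.1041  0.    ]
flux_tin top [329.5 154.5] 0.72 [ 0.7493 -0.1168  0.    ]
wrench_red scene [205.6 303.3] 0.84 [0.3677 0.0294 0.    ]
wrench_red top [275.9 310.9] 0.84 [0.3705 0.0153 0.    ]
tape_spool_b scene [241.3 235.8] 0.52 [0.638  0.1746 0.    ]
tape_spool_b scene [247.6 257.8] 0.2 [0.567  0.0843 0.    ]
tape_spool_b top [207.2 202. ] 0.91 [0.6315 0.1825 0.    ]
tape_spool_b top [285.7 266.1] 0.26 [ 0.4762 -0.0082  0.    ]
leaning_pipe scene [191.4 153.4] 0.76 [0.4739 0.161  0.3   ]
copper_pipe scene [{'rect': [297.6, 269.7, 322.5, 284.9], 'conf': 0.55}]
copper_pipe top [{'rect': [319.3, 212.3, 398.5, 234.4], 'conf': 0.72}]
stand scene [{'rect': [217.7, 249.5, 282.1, 299.6], 'conf': 0.81}]
stand top [{'rect': [257.5, 246.2, 318.0, 287.9], 'conf': 0.7}]
```

The top view shows the copper pipe between about (320,225) and (398,218). The stand is at (288,268), the grey pipe at (370,278), and the leaning pipe's top at (188,245). The scene view shows an overhead shelf. Next I'll get the axes, the shelf height and the jaw angle.

Run:
```python
from h import *
a=cv2.imread('pics/top0.png');s=cv2.imread('pics/scene0.png')
cv2.imwrite('pics/crop1.png',cv2.resize(a[200:310,240:420],None,fx=4.4,fy=4.4,interpolation=cv2.INTER_CUBIC))
cv2.imwrite('pics/crop2.png',cv2.resize(s[230:310,190:340],None,fx=5,fy=5,interpolation=cv2.INTER_CUBIC))
f={c:grab(c) for c in('scene','top')}
# copper mask
crop=a[205:240,310:410].astype(int)
m=((crop[:,:,2]-crop[:,:,0])>50).astype(np.uint8)
ys,xs=np.nonzero(m);pts=np.c_[xs+310,ys+205].astype(np.float32)
print(len(pts),cv2.minAreaRect(pts),pts.min(0),pts.max(0))
c=pts.mean(0);u=np.linalg.svd(pts-c,full_matrices=False)[2][0];t=(pts-c)@u
e1,e2=c+u*t.min(),c+u*t.max()
p1,p2=at_z(f['top'],e1,.016),at_z(f['top'],e2,.016);print(p1,p2,(p1+p2)/2,np.linalg.norm(p1-p2),'axis angle',np.degrees(np.arctan2(*(p1-p2)[1::-1])))
# stand blue base
hs=cv2.cvtColor(a,cv2.COLOR_BGR2HSV);m=cv2.inRange(hs,(100,120,40),(130,255,255));m[:240]=0;m[295:]=0;m[:,:250]=0;m[:,325:]=0
ys,xs=np.nonzero(m);r=cv2.minAreaRect(np.c_[xs,ys].astype(np.float32));print(r)
b=[at_z(f['top'],q,.01) for q in cv2.boxPoints(r)];print(np.round(b,4),np.mean(b,0))
for i in range(2):
    d=b[i+1]-b[i];print(np.linalg.norm(d),np.degrees(np.arctan2(d[1],d[0])))
# tool
R=Ro.from_euler('xyz',arm.get_state()['ee_rot']).as_matrix();print(R,np.degrees(np.arctan2(R[1,2],R[0,2])))
# shelf
e1,d1=ray(f['top'],(100,109));e2,d2=ray(f['top'],(450,109));n=np.cross(d1,d2)
for uv in((188,55),(188,60),(400,105),(450,112),(300,80)):
    e,d=ray(f['scene'],uv);print(uv,e+d*(n@(e1-e))/(n@d))
```

```text
855 ((359.2389221191406, 221.3209991455078), (14.43840503692627, 76.6244888305664), 84.12260437011719) [321. 211.] [397. 232.]
[ 0.59253526 -0.27525494  0.016     ] [ 0.57334883 -0.09278718  0.016     ] [ 0.58294205 -0.18402106  0.016     ] 0.18347370516456163 axis angle -83.99742329843583
((288.006103515625, 268.0548400878906), (34.12334442138672, 53.228004455566406), 83.6598129272461)
[[ 0.5049  0.0538  0.01  ]
 [ 0.5187 -0.0724  0.01  ]
 [ 0.4386 -0.0806  0.01  ]
 [ 0.4251  0.0446  0.01  ]] [ 0.47180804 -0.01364873  0.01      ]
0.12688454236960928 -83.77496227739368
0.08054326593124173 -174.13745587864136
[[-2.47468861e-05  9.17583721e-01 -3.97542595e-01]
 [-4.73571507e-05 -3.97542596e-01 -9.17583719e-01]
 [-9.99999999e-01 -3.88085518e-06  5.32920919e-05]] -113.42464390355451
(188, 55) [0.69709612 0.40843369 0.45840346]
(188, 60) [0.70268935 0.41682829 0.44316823]
(400, 105) [ 0.70668815 -0.22833578  0.43134617]
(450, 112) [ 0.70449227 -0.33402617  0.43718124]
(300, 80) [0.70151361 0.02534853 0.44581429]
```

View pics/crop1.png

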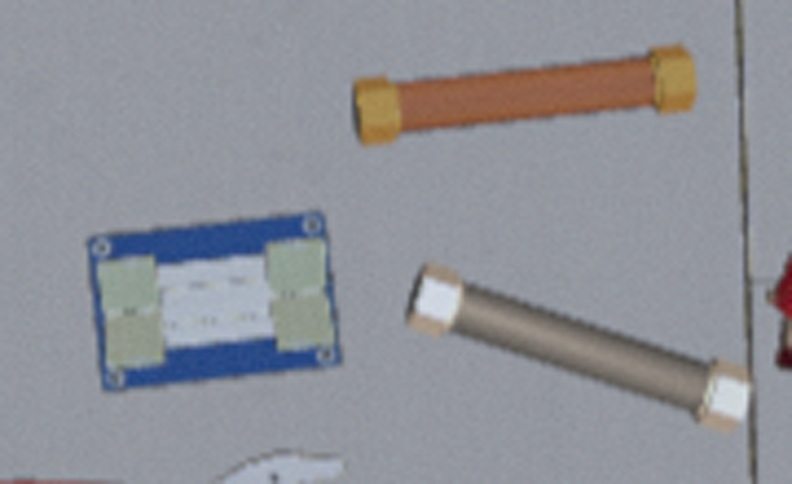

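View pics/crop2.png

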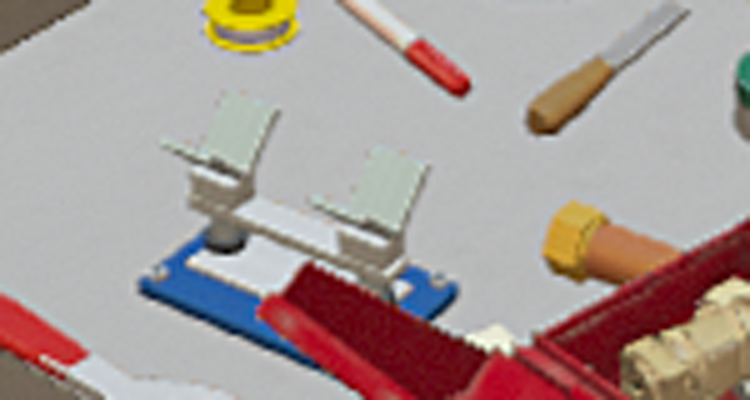

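Both the pipe and the stand are turned about 6° from world x/y. The pipe's middle is at (0.583, -0.183) and the seat at about (0.471, -0.013). The leaning pipe tops out at 0.38 m and the shelf is at x ≥ 0.70, z ≈ 0.43, so I'll rise first and then cross above the leaning pipe.

```bash
python3 -m handwheel '{"gripper":[1,1,1,1,1,1],"travel":[[0,0,0.09],[0,0,0.18],[0,0,0.27],[0,0,0.36],[0,0,0.44],[0,0,0.44]],"spin":[0,0,0,0,0,0]}'
```

```text
t: 2.1
eef_pos: [0.2693, 0.62, 0.4728]
ee_rot: [-3.084, 1.56, 1.219]
force: [0.3, 0.7, -0.1]
width: 0.0877
```

```bash
python3 -m handwheel '{"gripper":[1,1,1,1,1,1,1,1,1,1,1,1,1,1],"travel":[[0.02,-0.07,0],[0.05,-0.15,0],[0.07,-0.23,0],[0.1,-0.31,0],[0.13,-0.39,0],[0.15,-0.47,0],[0.18,-0.55,0],[0.2,-0.63,0],[0.23,-0.71,0],[0.26,-0.79,0],[0.28,-0.87,0],[0.31,-0.94,0],[0.33,-1,0],[0.33,-1,0]],"spin":[0,-0.1,-0.2,-0.3,-0.4,-0.5,-0.6,-0.7,-0.8,-0.9,-1,-1,-1,-1]}'
python3 - <<'E'
from h import *
grab('scene','s1.png');print(arm.get_state()['q'])
E
```

```text
t: 3.5
eef_pos: [0.4338, 0.1165, 0.466]
ee_rot: [2.798, 1.57, 0.03]
force: [0.2, -0.1, -0.0]
width: 0.0879
[ 7.06422298e-01 -9.44794540e-02 -3.60571023e-02  4.30007558e-05
 -1.62867974e+00 -3.33004840e-01]
```

View pics/s1.png

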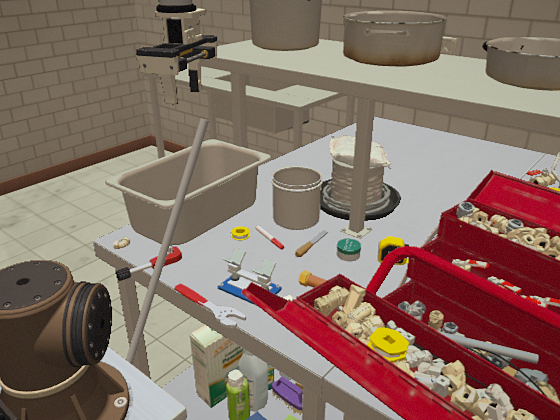

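Run:
```python
from h import *
grab('top','t1.png')
```

```text
(no output)
```

View pics/t1.png

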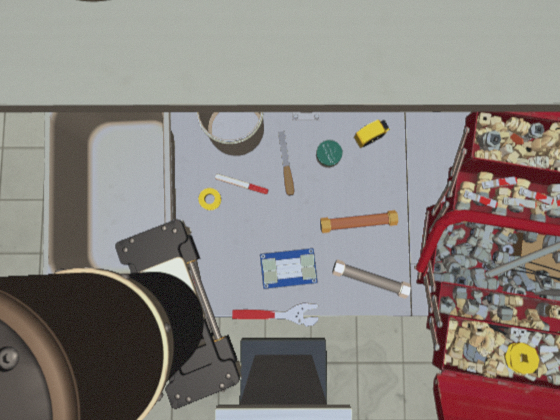

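```bash
python3 -m handwheel '{"gripper":[1,1,1,1,1,1,1,1,1,1,1,1,1,1],"travel":[[0,-0.08,0],[0,-0.16,0],[0.01,-0.24,0],[0.02,-0.32,0],[0.03,-0.4,-0.04],[0.04,-0.48,-0.1],[0.04,-0.54,-0.16],[0.04,-0.6,-0.24],[0.04,-0.6,-0.32],[0.04,-0.6,-0.4],[0.04,-0.6,-0.48],[0.04,-0.6,-0.56],[0.04,-0.6,-0.6],[0.04,-0.6,-0.6]],"spin":[-0.1,-0.2,-0.3,-0.347,-0.347,-0.347,-0.347,-0.347,-0.347,-0.347,-0.347,-0.347,-0.347,-0.347]}'
python3 - <<'E'
from h import *
grab('scene','s2.png');grab('top','t2.png');s=arm.get_state();print(s['q'],s['eef_pos'])
R=Ro.from_euler('xyz',s['ee_rot']).as_matrix();print(np.degrees(np.arctan2(R[1,2],R[0,2])))
E
```

```text
t: 5.0
eef_pos: [0.4517, -0.1795, 0.1626]
ee_rot: [-0.193, 1.565, 3.054]
force: [-0.5, 0.4, 1.3]
width: 0.0876
[ 2.63304490e-02  1.21543500e-01 -5.02461896e-01  5.17663262e-04
 -9.46910395e-01  7.89221584e-02] [ 0.45408578 -0.18005833  0.16612439]
-173.95214302844522
```

View pics/s2.png

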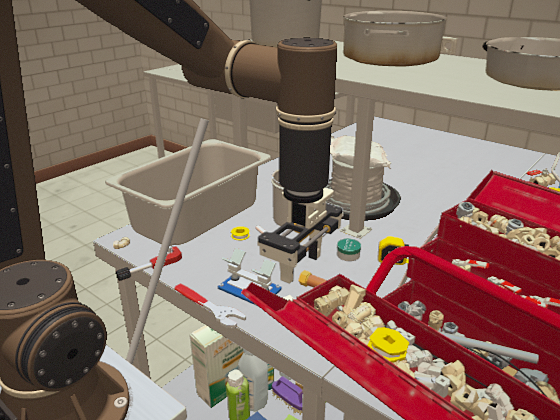

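View pics/t2.png

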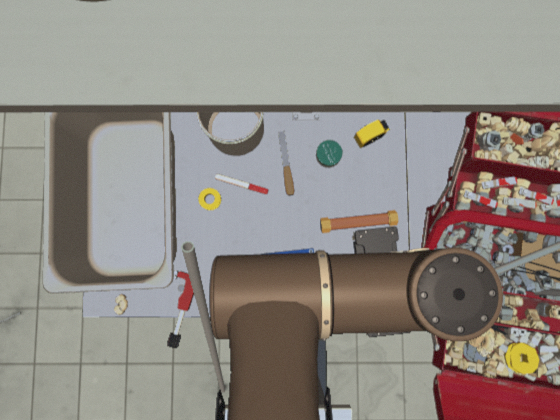

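The scene view shows the wrist cylinder well above the tool, with its axis about 0.36 m above the TCP. At the stand it should clear the leaning pipe's top by about 3 cm. I'll go over the pipe now.

```bash
python3 -m handwheel '{"gripper":[1,1,1,1,1,1,1,1,1],"travel":[[0.06,0,0],[0.12,0,0],[0.18,-0.002,0],[0.24,-0.004,0],[0.258,-0.004,-0.05],[0.258,-0.004,-0.11],[0.258,-0.004,-0.16],[0.258,-0.004,-0.16],[0.258,-0.004,-0.16]],"spin":[0,0,0,0,0,0,0,0,0]}'
python3 - <<'E'
from h import *
f=grab('scene','s3.png');a=cv2.imread('pics/s3.png');cv2.imwrite('pics/s3c.png',cv2.resize(a[150:320,230:400],None,fx=3.5,fy=3.5))
grab('top','t3.png')
s=arm.get_state();print(s['eef_pos'],s['force'])
for p in ((.582,-.183,.016),s['eef_pos'],(.5915,-.2725,.016),(.5727,-.0935,.016)): print(proj(f,p))
E
```

```text
t: 6.0
eef_pos: [0.5835, -0.1825, 0.0873]
ee_rot: [2.699, 1.569, -0.338]
force: [0.3, -0.1, 0.1]
width: 0.0878
[ 0.58396514 -0.18263953  0.08807469] [-0.65194499 -0.264189    0.34733711]
[np.float64(336.61875504903503), np.float64(289.9417681264724)]
[np.float64(338.6277459755504), np.float64(263.44673692788854)]
[np.float64(372.69666795725186), np.float64(303.6190380615813)]
[np.float64(303.299197945481), np.float64(277.2535277758377)]
```

View pics/s3c.png

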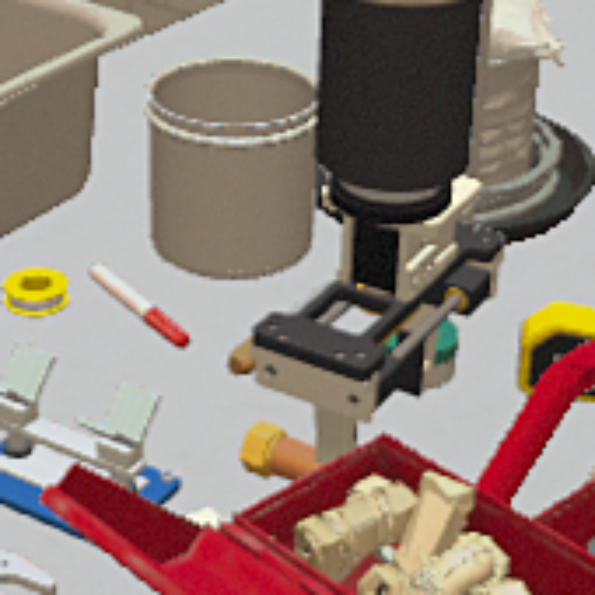

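View pics/t3.png

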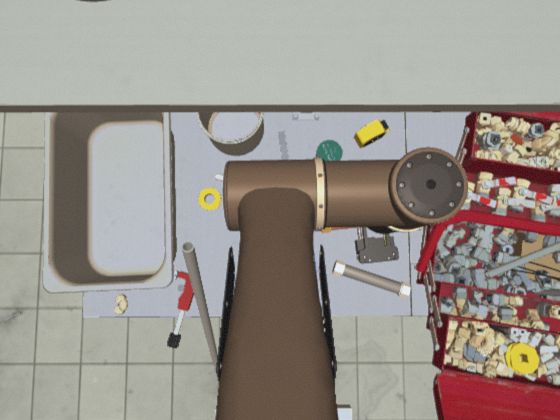

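The left nut's end face shows at (304,278), against a predicted (303,277), so the pipe position holds. Descending to TCP z ≈ 0.023 and closing.

```bash
python3 -m handwheel '{"gripper":[1,1,1,1,1,1],"travel":[[0,0,-0.04],[0,0,-0.08],[0,0,-0.11],[0,0,-0.13],[0,0,-0.13],[0,0,-0.13]],"spin":[0,0,0,0,0,0]}' && python3 -m handwheel '{"gripper":[0.2,-0.2,-0.6,-1,-1,-1,-1,-1],"travel":[[0,0,0],[0,0,0],[0,0,0],[0,0,0],[0,0,0],[0,0,0],[0,0,0],[0,0,0]],"spin":[0,0,0,0,0,0,0,0]}' 40
```

```text
t: 6.7
eef_pos: [0.5831, -0.1827, 0.0217]
ee_rot: [2.88, 1.569, -0.157]
force: [0.1, 0.8, 0.0]
width: 0.0876
t: 7.5
eef_pos: [0.5826, -0.1827, 0.0206]
ee_rot: [2.942, 1.57, -0.096]
force: [2.8, -0.1, 0.8]
width: 0.0293
```

```bash
python3 -m handwheel '{"gripper":[-1,-1,-1,-1,-1,-1,-1,-1,-1,-1],"travel":[[0,0,0],[0,0,0.02],[0,0,0.06],[0,0,0.12],[0,0,0.18],[0,0,0.24],[0,0,0.3],[0,0,0.36],[0,0,0.4],[0,0,0.4]],"spin":[0,0,0,0,0,0,0,0,0,0]}'
python3 - <<'E'
from h import *
f=grab('scene','s4.png');a=cv2.imread('pics/s4.png');cv2.imwrite('pics/s4c.png',cv2.resize(a[130:320,230:420],None,fx=3.1,fy=3.1))
s=arm.get_state();print(s['eef_pos'],s['force'],s['moment'],s['width'],proj(f,s['eef_pos']))
E
```

```text
t: 8.5
eef_pos: [0.5833, -0.1829, 0.2242]
ee_rot: [2.941, 1.566, -0.096]
force: [-0.2, 0.4, -2.9]
width: 0.0273
[ 0.58238818 -0.18253223  0.22189781] [-0.5286257   0.31142769 -3.45659782] [0.07633192 0.03453146 0.02250999] 0.027292699012244993 [np.float64(341.5339447519436), np.float64(211.0115415550554)]
```

View pics/s4c.png

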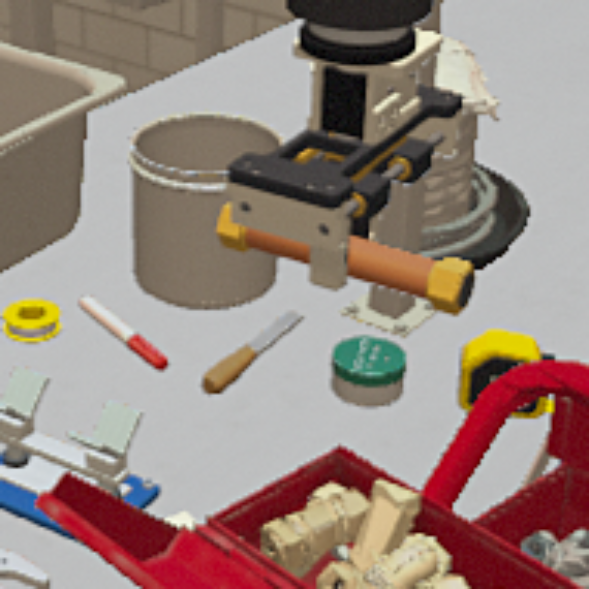

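The scene view shows the pipe gripped near its middle and level, with end faces at about (379,223) and (302,203). Next I'll check its offset in the jaws.

Run:
```python
from h import *
f=grab('scene','s5.png')
s=arm.get_state();p=s['eef_pos'];R=Ro.from_euler('xyz',s['ee_rot']).as_matrix();
jz=R[:,2];ax=R[:,1]*np.sign(R[1,1]);print('jaw',jz,'axis',ax,p)
c0=p+np.array([0,0,-.005])
for o in(-.004,-.002,0,.002,.004):
    c=c0+ax*o
    print(o,np.round(proj(f,c+ax*.09),1),np.round(proj(f,c-ax*.09),1),'nut inner',np.round(proj(f,c+ax*.072),1),np.round(proj(f,c-ax*.072),1))
for q in spotter.tip_of('scene','copper_pipe'):print(q,proj(f,c0))
print(spotter.spot_in('scene','copper_pipe'))
a=f['pixels'];a=np.asarray(a);cv2.imwrite('pics/s5c.png',cv2.resize(a[185:240,290:390],None,fx=7.5,fy=7.5,interpolation=cv2.INTER_CUBIC))
```

```text
jaw [-9.94637482e-01 -1.03422231e-01  3.48656203e-04] axis [-1.03421917e-01  9.94637235e-01  8.22776942e-04] [ 0.58159304 -0.18240824  0.22024833]
-0.004 [306.4 203.7] [382.4 226.1] nut inner [313.4 205.7] [374.2 223.6]
-0.002 [305.6 203.4] [381.5 225.8] nut inner [312.6 205.5] [373.3 223.4]
0 [304.8 203.2] [380.6 225.5] nut inner [311.8 205.3] [372.4 223.1]
0.002 [304. 203.] [379.7 225.2] nut inner [311.1 205.1] [371.5 222.8]
0.004 [303.3 202.8] [378.8 225. ] nut inner [310.3 204.8] [370.6 222.6]
{'at': [336.7, 209.3], 'conf': 0.96} [np.float64(341.10177778245105), np.float64(213.89501284575405)]
{'at': [270.0, 238.7], 'conf': 0.66} [np.float64(341.10177778245105), np.float64(213.89501284575405)]
[{'rect': [298.4, 197.8, 381.3, 233.3], 'conf': 0.67}]
```

View pics/s5c.png

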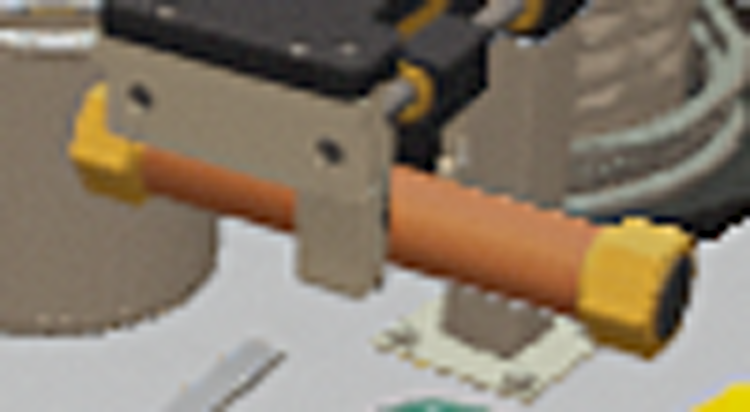

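```bash
python3 -m handwheel '{"gripper":[-1,-1,-1,-1,-1,-1,-1,-1,-1,-1,-1,-1,-1],"travel":[[-0.04,0,0],[-0.08,0.03,0],[-0.12,0.08,0],[-0.16,0.14,0],[-0.2,0.2,0],[-0.222,0.26,0],[-0.222,0.31,0],[-0.222,0.336,0],[-0.222,0.336,-0.04],[-0.222,0.336,-0.1],[-0.222,0.336,-0.16],[-0.222,0.336,-0.2],[-0.222,0.336,-0.2]],"spin":[0,0,0,0,0,0,0,0,0,0,0,0,0]}'
python3 - <<'E'
from h import *
f=grab('scene','s6.png');a=cv2.imread('pics/s6.png');cv2.imwrite('pics/s6c.png',cv2.resize(a[190:310,180:320],None,fx=5,fy=5,interpolation=cv2.INTER_CUBIC))
grab('top','t6.png')
s=arm.get_state();print(s['eef_pos'],s['force'],s['moment'],s['width'],proj(f,s['eef_pos']),s['q'])
E
```

```text
t: 10.0
eef_pos: [0.4689, -0.0157, 0.1172]
ee_rot: [0.207, 1.563, -2.831]
force: [-0.1, -0.3, -3.6]
width: 0.0268
[ 0.47135221 -0.01498302  0.12037094] [ 0.32665353 -0.03369288 -2.78448647] [ 0.08053214 -0.07617954  0.01941491] 0.027283094136950393 [np.float64(249.2739165743314), np.float64(246.39298484438243)] [ 3.87382651e-01  1.50976668e-01 -5.93756032e-01  5.05976731e-04
 -8.27885321e-01 -2.83553721e-01]
```

View pics/s6.png

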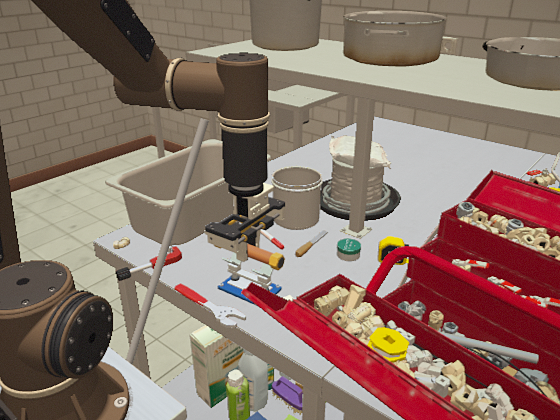

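View pics/s6c.png

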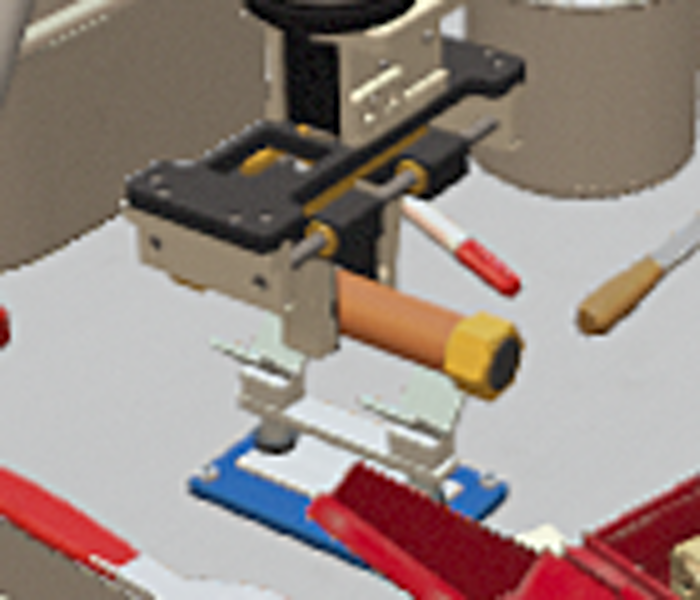

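View pics/t6.png

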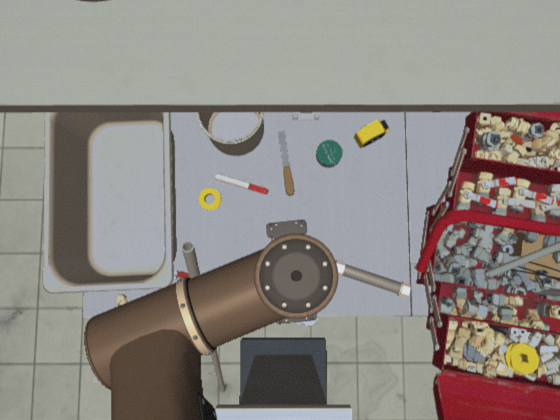

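Run:
```python
from h import *
f=grab('scene');t=grab('top')
for n,uv in dict(R28=(265,260),R58=(276,263),L58=(235.6,248.6),L28=(246,251)).items(): print(n,at_z(f,uv,.084))
th=np.radians(6.1);X=np.array([np.cos(th),np.sin(th),0]);Y=np.array([-np.sin(th),np.cos(th),0]);o=np.array([.471,-.013,0])
for cam,fr in(('scene',f),('top',t)):
  for y in(.058,.028,-.028,-.058): print(cam,y,[np.round(proj(fr,o+X*x+Y*y+[0,0,.084]),1) for x in(.024,-.024)])
s=arm.get_state();p=s['eef_pos'];c=p-[0,0,.005];print(p)
for q in(-.004,0,.004): print(q,np.round(proj(f,c+Y*(q-.09)),1))
a=cv2.imread('pics/top0.png')
for y in(.058,.028,-.028,-.058):
  for x in(.024,-.024):
    u=proj(t,o+X*x+Y*y+[0,0,.084]);u=[(u[0]-240+.5)*8,(u[1]-235+.5)*8]
    if y==.058 and x>0: b=cv2.resize(a[235:300,240:335],None,fx=8,fy=8,interpolation=cv2.INTER_CUBIC)
    cv2.circle(b,(int(u[0]),int(u[1])),4,(0,0,255),-1)
cv2.imwrite('pics/m.png',b)
```

```text
R28 [ 0.49340415 -0.04212406  0.084     ]
R58 [ 0.50010717 -0.06938702  0.084     ]
L58 [0.48553009 0.04384451 0.084     ]
L28 [0.49358319 0.0175545  0.084     ]
scene 0.058 [array([235.5, 247.6]), array([222.7, 256.8])]
scene 0.028 [array([245.6, 251.3]), array([232.9, 260.8])]
scene -0.028 [array([265. , 258.6]), array([252.6, 268.5])]
scene -0.058 [array([275.8, 262.6]), array([263.6, 272.8])]
top 0.058 [array([260.9, 260.8]), array([263.1, 282.7])]
top 0.028 [array([274.4, 259.4]), array([276.7, 281.2])]
top -0.028 [array([299.6, 256.6]), array([302. , 278.4])]
top -0.058 [array([313.1, 255.1]), array([315.6, 276.9])]
[ 0.47220932 -0.01458337  0.12153721]
-0.004 [284.3 260.4]
0 [282.7 259.8]
0.004 [281.2 259.3]
```

View pics/m.png

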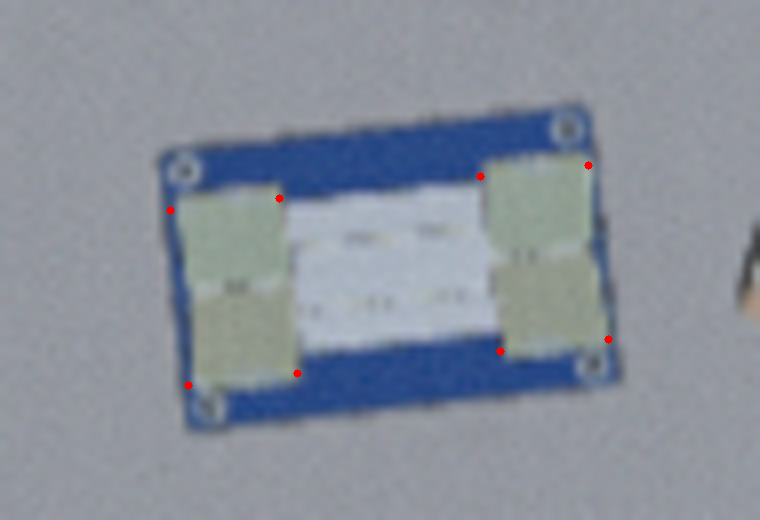

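Scene and top measurements put the seat at about (0.4715, -0.014). The pipe sits about 2–3 mm to +y in the jaws, so I'll shift -2 mm in y while lowering to just above contact.

```bash
python3 -m handwheel '{"gripper":[-1,-1,-1,-1,-1,-1],"travel":[[0,-0.004,-0.02],[0,-0.004,-0.04],[0,-0.004,-0.06],[0,-0.004,-0.066],[0,-0.004,-0.066],[0,-0.004,-0.066]],"spin":[0,0,0,0,0,0]}' 55;  python3 - <<'E'
from h import *
f=grab('scene','s7.png');a=cv2.imread('pics/s7.png');cv2.imwrite('pics/s7c.png',cv2.resize(a[200:310,190:320],None,fx=5.4,fy=5.4,interpolation=cv2.INTER_CUBIC))
s=arm.get_state();print(s['eef_pos'],s['force'],s['moment'])
E
```

```text
t: 10.8
eef_pos: [0.4714, -0.0166, 0.0875]
ee_rot: [0.486, 1.57, -2.552]
force: [0.2, 0.6, -3.3]
width: 0.0268
[ 0.47145569 -0.01657441  0.08770343] [ 0.45325971 -0.11418752 -3.42805063] [ 0.03444047 -0.09477263  0.01966438]
```

View pics/s7c.png

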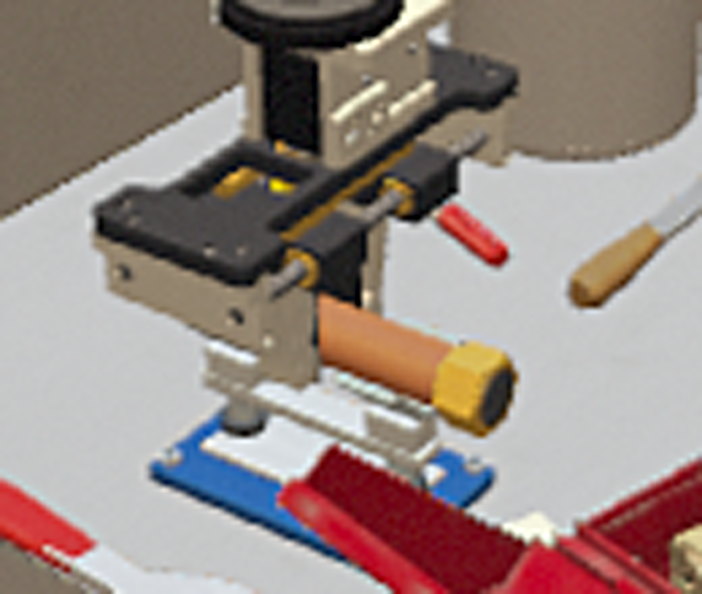

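The pipe is in the V and the near nut is well outside the saddle. Pressing down gently.

```bash
python3 -m handwheel '{"gripper":[-1,-1,-1,-1,-1],"travel":[[0,0,-0.006],[0,0,-0.01],[0,0,-0.014],[0,0,-0.014],[0,0,-0.014]],"spin":[0,0,0,0,0]}'; python3 -m handwheel '{"gripper":[-1,-1,-1,-1,-1],"travel":[[0,0,-0.005],[0,0,-0.01],[0,0,-0.01],[0,0,-0.01],[0,0,-0.01]],"spin":[0,0,0,0,0]}'
python3 - <<'E'
from h import *
s=arm.get_state();print(s['eef_pos'],s['force'],s['moment'])
E
```

```text
t: 11.35
eef_pos: [0.4719, -0.0165, 0.081]
ee_rot: [-3.071, 1.57, 0.175]
force: [0.6, 0.5, 4.3]
width: 0.0266
t: 11.85
eef_pos: [0.4721, -0.0165, 0.0762]
ee_rot: [-3.079, 1.569, 0.167]
force: [1.0, 1.1, 7.0]
width: 0.0269
[ 0.4721305  -0.01645487  0.07617774] [0.95292569 1.13773862 7.01210631] [ 0.11098022 -0.29014695  0.07632989]
```

```bash
python3 -m handwheel '{"gripper":[-1,-1,-1,-1],"travel":[[0,0,-0.004],[0,0,-0.004],[0,0,-0.004],[0,0,-0.004]],"spin":[0,0,0,0]}'; python3 -m handwheel '{"gripper":[-1,-1,-1,-1],"travel":[[0,0,-0.002],[0,0,-0.002],[0,0,-0.002],[0,0,-0.002]],"spin":[0,0,0,0]}'; python3 -m handwheel '{"gripper":[-1,-1,-1,-1],"travel":[[0,0,-0.002],[0,0,-0.002],[0,0,-0.002],[0,0,-0.002]],"spin":[0,0,0,0]}'
```

```text
t: 12.25
eef_pos: [0.4723, -0.0164, 0.0743]
ee_rot: [-3.105, 1.569, 0.141]
force: [1.8, 0.5, 8.7]
width: 0.027
t: 12.65
eef_pos: [0.4723, -0.0164, 0.0734]
ee_rot: [-3.098, 1.569, 0.148]
force: [0.5, 0.7, 7.7]
width: 0.0269
t: 13.05
eef_pos: [0.4724, -0.0164, 0.0724]
ee_rot: [-3.107, 1.569, 0.14]
force: [0.8, -0.3, 8.4]
width: 0.0267
```

```bash
for i in 1; do python3 -m handwheel '{"gripper":[-1,-1,-1,-1],"travel":[[0,0,-0.002],[0,0,-0.002],[0,0,-0.002],[0,0,-0.002]],"spin":[0,0,0,0]}'; done; python3 -m handwheel '{"gripper":[-1,-1,-1,-1],"travel":[[0,0,-0.002],[0,0,-0.002],[0,0,-0.002],[0,0,-0.002]],"spin":[0,0,0,0]}'
python3 - <<'E'
from h import *
f=grab('scene','s8.png');a=cv2.imread('pics/s8.png');cv2.imwrite('pics/s8c.png',cv2.resize(a[200:310,190:320],None,fx=5.4,fy=5.4,interpolation=cv2.INTER_CUBIC))
s=arm.get_state();print(s['eef_pos'],s['force'],s['moment'])
E
```

```text
t: 13.45
eef_pos: [0.4731, -0.0163, 0.0721]
ee_rot: [-3.132, 1.567, 0.114]
force: [0.6, -1.0, 13.7]
width: 0.027
t: 13.85
eef_pos: [0.474, -0.0162, 0.072]
ee_rot: [3.139, 1.565, 0.103]
force: [-0.9, -1.3, 22.2]
width: 0.0266
[ 0.47399437 -0.01621057  0.07199463] [-0.48482614 -1.27599951 21.6123559 ] [-0.17879129  0.26274803  0.02570513]
```

View pics/s8c.png

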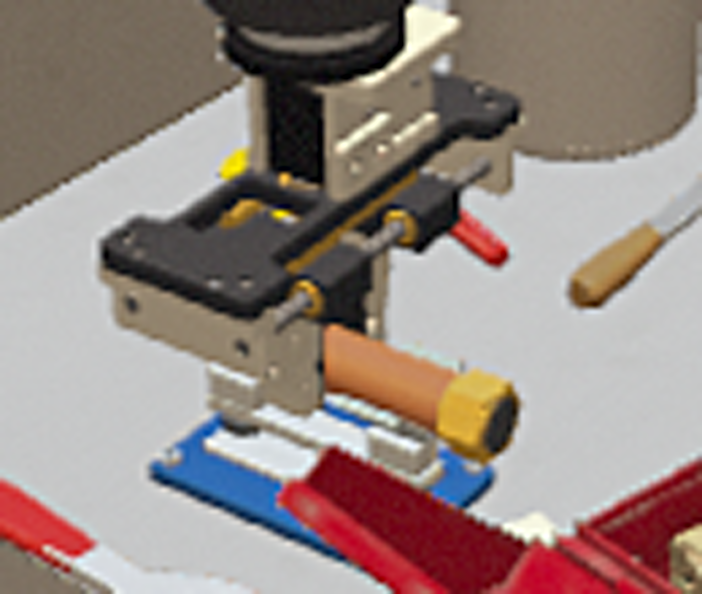

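The cradle is on its stop: z holds at 0.072 while the force climbs to 22 N. I'll ease the push slightly and check centring along the V in both views.

```bash
python3 -m handwheel '{"gripper":[-1,-1,-1,-1],"travel":[[0,0,0.001],[0,0,0.001],[0,0,0.001],[0,0,0.001]],"spin":[0,0,0,0]}'
python3 - <<'E'
from h import *
f=grab('scene','s9.png');t=grab('top','t9.png')
th=np.radians(6.1);X=np.array([np.cos(th),np.sin(th),0]);Y=np.array([-np.sin(th),np.cos(th),0])
o=np.array([.4715,-.014,.068])
for q in(-.008,-.004,0,.004,.008): print(q,'end',np.round(proj(f,o+Y*(q-.09)),1),'inner top',np.round(proj(f,o+Y*(q-.072)+[0,0,.014]),1))
for n in('copper_pipe','saddle_seat'):
    for q in spotter.tip_of('scene',n)[:2]:print(n,q,at_z(f,q['at'],.068),proj(f,o))
s=arm.get_state();print(s['eef_pos'],s['force'],s['width'])
a=cv2.imread('pics/s9.png');cv2.imwrite('pics/s9c.png',cv2.resize(a[245:300,220:300],None,fx=9,fy=9,interpolation=cv2.INTER_CUBIC))
E
```

```text
t: 14.3
eef_pos: [0.4736, -0.0163, 0.0721]
ee_rot: [-3.139, 1.566, 0.108]
force: [0.2, -0.1, 18.1]
width: 0.0267
-0.008 end [285.3 279.4] inner top [278.5 271.6]
-0.004 end [283.8 278.8] inner top [277. 271.]
0 end [282.3 278.2] inner top [275.5 270.4]
0.004 end [280.8 277.6] inner top [274.  269.9]
0.008 end [279.3 277.1] inner top [272.5 269.3]
copper_pipe {'at': [246.1, 264.2], 'conf': 0.81} [ 0.47027483 -0.00387272  0.068     ] [np.float64(249.67240072973547), np.float64(265.547150379592)]
saddle_seat {'at': [250.7, 263.4], 'conf': 0.67} [ 0.47952465 -0.00983118  0.068     ] [np.float64(249.67240072973547), np.float64(265.547150379592)]
[ 0.47352381 -0.01627345  0.07204667] [ 0.34249488  0.76010007 17.61801453] 0.027000562285094922
```

View pics/s9c.png

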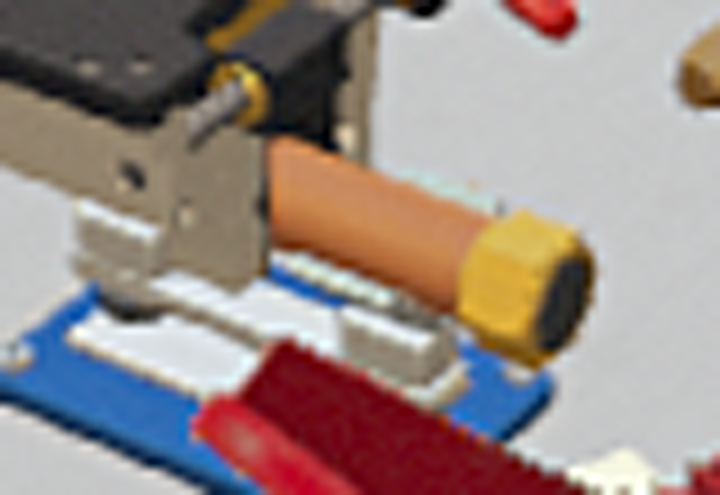

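View pics/t9.png

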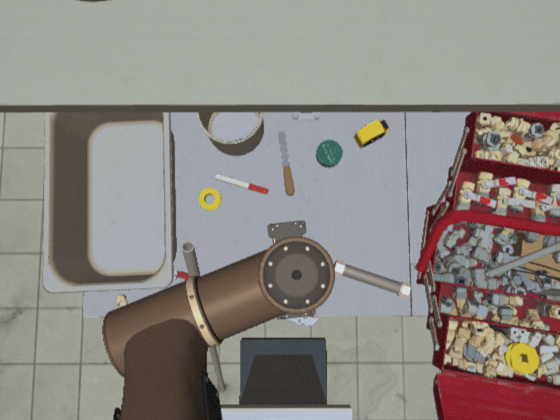

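Run:
```python
from h import *
s=arm.get_state();print(s['t'],s['eef_pos'],s['force'],s['width'])
print(arm.job_done())
s=arm.get_state();print(s['t'],s['eef_pos'],s['force'],s['width'])
```

```text
14.5 [ 0.47352381 -0.01627345  0.07204667] [ 0.34249488  0.76010007 17.61801453] 0.027000562285094922
the job is handed in; nothing more can be done
None
the job is handed in; nothing more can be done
```

The copper pipe is in the V of the blue stand and pressed down to the stop. I handed the job in at 14.5 s with the arm still gripping and pushing. I picked the pipe up near its middle, carried it above the leaning pipe's height, and lowered it along the V.

**Cradle on its stop:** the tool stopped going down at z = 0.072 m while the force rose sharply to 22 N. I then eased back to about 18 N of push, or roughly 21 N on the cradle once the pipe's weight is allowed for. Sideways force was under 1 N.

**Grip:** the fingers were at 27 mm on the tube, with the grip set to 55 N.

**Centring along the V:** the near nut's end face puts the pipe within about 2 mm of centre, and that nut is clear of its saddle. The far nut was hidden behind the gripper, so I did not see it directly.

**Checks that disagreed:**
- The network's estimate of the pipe's middle was about 10 mm off along the V. I discounted it because the hand hides that part of the pipe.
- Its saddle-seat estimate was about 8 mm off across the V.
- The tool drifted about 2 mm across the V while pressing, which is within the cradle's 4 mm of sideways float.

The last pictures show the grey pipe, pen, tin and tape where they started. The wrench is mostly hidden behind the arm in the final top view, but I did not move near it.

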